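Sweep the punched slugs off the die shoe into the scrap pan

TASK

Clear the steel die shoe for the next stroke: with your fingertips sweep the three pale fibre slugs (two oblong, one round) along the shoe and off its end into the empty sheet-steel scrap pan, until all three lie down in the pan. Push them along the surface - do not pick them up or lift them - and leave the tin, bolt and nut on the shoe, the stack of inserts in the parts tray and everything on the bench where they are.

Things in the scene. Friction and masses are not known exactly. Their poses are not given: they have to be found in the camera images.
- die_shoe: fixed lower half of a punching die set: flat steel slab 320 (x) x 380 (y) mm, top 70 mm above the bench. Origin: centre of its underside; +x away from the robot. On the top: a die block 30 mm high at x +70 to +155, y -95 to +95 mm, and two pillars 92 mm high, 48 mm across, at x +118, y -152 and +152. The rest is flat without a rim; pan and tray stand at the two y ends
- scrap_pan: empty open pan of sheet steel, wire handle on the side nearest the robot, fixed on the bench 1 mm from one end of the shoe (its -y or +y end): 240 (x) x 130 (y) x 62 mm high, walls and floor 2 mm, rim 8 mm lower than the shoe top. Origin: centre of its underside, in the shoe frame at x -50, y -256 or +256 mm; axes parallel to those of the shoe
- parts_tray: open plastic tray for good parts, at the other end of the shoe, same outside size, place and axes as the scrap pan; it holds the stack of inserts. Fixed. Origin: centre of its underside. No slug belongs in it.
- slug_long1: pale grey-white slug of hard pressed fibre lying flat on the shoe: oblong with round ends, 48 (x) x 26 (y) x 10 (z) mm, about 12 g. Origin: its middle, so 5 mm above the shoe's top.
- slug_long2: second oblong slug, the same as slug_long1.
- slug_round: round slug of the same fibre, diameter 32 mm, 10 mm thick, about 11 g, lying flat on the shoe. Origin: its middle, 5 mm above the shoe's top.
- grease_tin: small round grey tin with a lid standing on the shoe near the die block, diameter 41 mm, 35 mm high. Origin: centre of its underside. Leave it.
- clamp_bolt: steel hexagon bolt standing on its head on the shoe near the die block, 30 mm across the flats (35 mm across corners), 47 mm high. Origin: centre of its underside. Leave it.
- clamp_nut: tall steel hexagon nut near the shoe's front edge, 30 mm across the flats (35 mm across corners), 24 mm high. Origin: centre of its underside. Leave it.
- insert_stack: four pale fibre inserts stacked in the parts tray, 190 x 100 x 40 mm. Origin: centre of its underside. Leave it.
- oil_bottle: white oil bottle standing on the bench at the robot's left, diameter 60 mm, 150 mm high. Origin: centre of its underside. Leave it.
- spanner: open-ended spanner 220 mm long lying on the bench at the left. Leave it.
- mallet: mallet 260 mm long lying on the bench at the right. Leave it.

How it is judged (in metres and radians):
At the end, for the whole second after the job is handed in: All three slugs lie at rest inside the scrap pan (their middles within its walls and lower than 55 mm above the bench, that is 7 mm or more below its rim); tin, bolt, nut and insert stack within 15 mm, bottle, spanner and mallet within 30 mm of where they stood (x of slug_long1 in the frame of scrap_pan between -0.118 and 0.118 m and y of slug_long1 in the frame of scrap_pan between -0.063 and 0.063 m and height (world z) of each of slug_long1, slug_long2, slug_round below 0.055 m and linear speed of each of slug_long1, slug_long2, slug_round below 0.02 m/s and x of slug_long2 in the frame of scrap_pan between -0.118 and 0.118 m and y of slug_long2 in the frame of scrap_pan between -0.063 and 0.063 m and x of slug_round in the frame of scrap_pan between -0.118 and 0.118 m and y of slug_round in the frame of scrap_pan between -0.063 and 0.063 m and distance of each of grease_tin, clamp_bolt, clamp_nut, insert_stack from where it was at the start of the episode below 0.015 m and distance of each of oil_bottle, spanner, mallet from where it was at the start of the episode below 0.03 m); the robot touches nothing.
It fails at once if a slug is lifted: its middle rises more than 15 mm above where it lies on the shoe (height (world z) of any of slug_long1, slug_long2, slug_round above 0.09 m).
It fails at once if the tin, the bolt, the nut or the stack of inserts is moved more than 15 mm (distance of any of grease_tin, clamp_bolt, clamp_nut, insert_stack from where it was at the start of the episode above 0.015 m).
It fails at once if the bottle, the spanner or the mallet is moved more than 30 mm (distance of any of oil_bottle, spanner, mallet from where it was at the start of the episode above 0.03 m).
It also fails if it takes over 72 s, if anything falls off the work surface, if the arm or the gripper's body presses on something with over 40 N, if the wrist force passes 120 N, or if a joint passes its speed limit or range.

ROBOT

A 6-joint arm with a two-finger parallel gripper is mounted at the origin on the work surface. World frame = base frame: x ahead of the robot, y to its left, z up, the work surface at z = 0. Lengths are in mm, angles in rad, forces in N, time in s.
With the tool pointing down it reaches from about 275 to 825 mm from the base axis. Payload 4.9 kg.
Tool frame: the origin (TCP) lies at the very end of the fingers, on their centre line; the grasp point (between the pads) lies 19 mm behind it; z points along the fingers, y is the line along which they close (so a half turn about z gives the same grasp; the last joint's range is limited). The gripper opens to 85 mm and grips with 20 to 120 N. Pads are 22 mm wide; open, the fingers measure 114 mm over their backs; the gripper's body (76 mm by 85 mm) begins 54 mm behind the grasp point. The pads swing forward as they close: fully open they stand 13 mm farther back than shut.
Start: joints at [1.046, 0.326, -0.193, 1.052, 0, 1.437], TCP at [209.507, 508.552, 231.281] pointing down, gripper open.
Joint ranges: [-2.65, 2.65], [-0.97, 1.79], [-1.3, 1.35], [-1.93, 2.1], [-1.47, 1.37], [-3.14, 3.14]. Speed limits (rad/s): [2.57, 2.57, 3.14, 3.14, 3.14, 3.14].

INTERFACE

Orientations are given as [roll, pitch, yaw] about the fixed x, y, z axes, in that order (R = Rz(yaw) Ry(pitch) Rx(roll)).
In Python, from bench import bot, solve_ik, imaging gives the robot as it stands. Calls block until the motion is done:
- bot.move_ptp(position, orientation): joint-space move of the TCP to a pose.
- bot.movel(position, rot=None, max_speed=150, threshold=None): straight line of the TCP; rot=None keeps the orientation; max_speed is the mean speed in mm/s. With threshold (N) it stops when the force on the tool has changed by that much, and returns True; else False.
- bot.move_j(angles): joint-space move.
- bot.grip(opening, effort=None): opening from 0.0 (shut) to 1.0 (fully open); effort is the grip in N (None keeps the last); returns when the fingers have stopped.
- bot.dwell(seconds).
- solve_ik(position, orientation): joint angles nearest the present ones, or None.
- bot.get_state(): the state.
- imaging.capture(name): name is "scene" or "top"; returns the picture (384x512x3 uint8, blue, green, red); there is no depth.
- imaging.camera_model(name): a dict with "K" (3x3 intrinsics, pixels), "position" and "rotation" of the camera in the world. Camera axes: x right, y up, looking along -z (the intrinsics and any distortion apply to the point x, -y, -z); pixel columns grow to the right and rows downward; lengths in mm; the calibration is good to about 2 mm. A picture is of the moment at which its call begins. camera_model takes no time and is no camera call.
A pose or a line that the arm cannot do raises bot.IKError and nothing moves.
- bot.sign_off(): hands the job in; it is judged then, once.
The state is a dict: "t": time; "qpos": joint angles; "joint_velocities": joint speeds; "effort": joint torques, N m; "tcp_pos": TCP position; "orientation": TCP orientation; "contact_force": force on the tool from outside, world axes, zero at the start; "wrist_torque": the same for the moment, N m; "opening": opening from 0.0 (shut) to 1.0 (fully open); "gripper_force": force on a finger pad.
Only numpy, scipy, OpenCV 4.12 (cv2) and the standard library are available. Lean on these libraries where they do the work, as an engineer would, in place of code of your own. Each camera call takes 0.05 s, during which the arm holds its last target. There are 200 camera calls.

## Working session

There is one attempt and no reset: what is moved stays moved. The work goes in short steps, each a Python script; the robot and the scene stay as the last script left them, time stands still between calls to the robot, and variables do not carry over. Pictures are saved under pics/ and viewed, at most 10 in all, crops included, and the job is handed in when it is done.

```bash
mkdir -p pics; ls
python3 - <<'E'
from bench import bot, imaging
import cv2
for n in("scene","top"):
    im=imaging.capture(n); cv2.imwrite(f"pics/{n}0.png",im)
    m=imaging.camera_model(n); print(n,m)
print(bot.get_state()["t"])
E
```

```text
pics
scene {'K': array([[486.13591356,   0.        , 253.58540406],
       [  0.        , 486.13591356, 194.0897115 ],
       [  0.        ,   0.        ,   1.        ]]), 'position': array([1188.73369517, 1084.25579807,  877.01079098]), 'rotation': array([ 1.02105913, -0.0111043 ,  2.61342232])}
top {'K': array([[484.47379941,   0.        , 256.73641053],
       [  0.        , 484.47379941, 191.05943189],
       [  0.        ,   0.        ,   1.        ]]), 'position': array([ 242.4819761 ,    9.5944857 , 1798.69761576]), 'rotation': array([ 0.16197362, -0.01059073, -1.59028175])}
0.1
```

View pics/scene0.png

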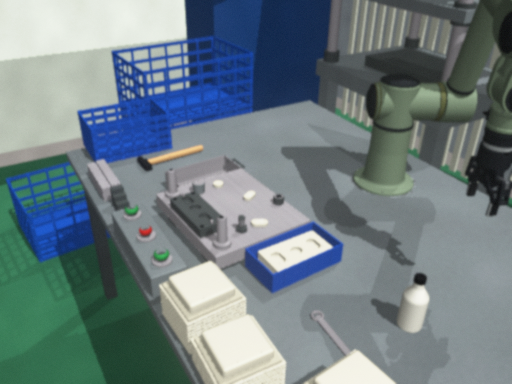

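View pics/top0.png

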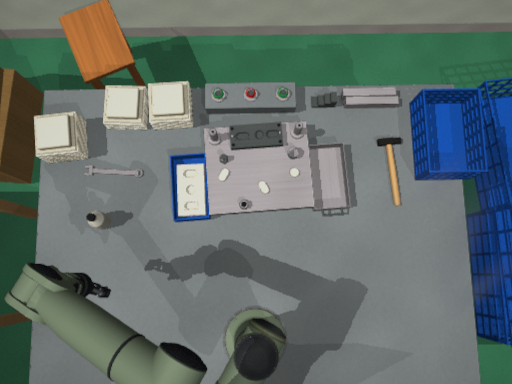

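The scene picture shows the pan at (225,165) and the tray at (293,255), with slugs at about (218,183), (250,195) and (260,222). In the top picture the pan is at (330,177), so it stands at the -y end. The slugs are at about (224,174), (264,187) and (295,172), the bolt at (224,158), the tin at (294,152) and the nut at (244,204).

```bash
cat > h.py <<'E'
import numpy as np, cv2
from scipy.spatial.transform import Rotation as Ro
from bench import bot, solve_ik, imaging
def cam(n):
    m=imaging.camera_model(n); return m["K"],m["position"],Ro.from_euler("xyz",m["rotation"]).as_matrix()
def ray(n,p):
    K,c,R=cam(n); d=np.linalg.inv(K)@[p[0],p[1],1]; return c,R@(d*[1,-1,-1])
def atz(n,p,z):
    c,d=ray(n,p); return c+d*(z-c[2])/d[2]
def proj(n,P):
    K,c,R=cam(n); q=(np.asarray(P,float)-c)@R*[1,-1,-1]; u=q@K.T; return u[...,:2]/u[...,2:]
def tri(p,q):
    c,d=ray("top",p); e,f=ray("scene",q); d/=np.linalg.norm(d); f/=np.linalg.norm(f)
    s=np.linalg.lstsq(np.c_[d,-f],e-c,rcond=None)[0]; a,b=c+s[0]*d,e+s[1]*f
    return (a+b)/2,np.linalg.norm(a-b)
def slugs(n,im,box):
    x0,y0,x1,y1=box; c=im[y0:y1,x0:x1].astype(int); hi=c.min(2)
    m=(hi>185).astype(np.uint8)
    k,l,s,ce=cv2.connectedComponentsWithStats(m)
    out=[]
    for i in range(1,k):
        if s[i,4]>15:
            w=(hi-140).clip(0)*cv2.dilate((l==i).astype(np.uint8),np.ones((3,3)))
            M=cv2.moments(w.astype(np.float32))
            out.append((M["m10"]/M["m00"]+x0,M["m01"]/M["m00"]+y0,int(s[i,4]),.5*np.arctan2(2*M["mu11"],M["mu20"]-M["mu02"])))
    return out
def zoom(im,box,k,f): 
    x0,y0,x1,y1=box; cv2.imwrite(f,cv2.resize(im[y0:y1,x0:x1],None,fx=k,fy=k,interpolation=cv2.INTER_CUBIC))
E
python3 - <<'E'
from h import *
a=cv2.imread("pics/top0.png");b=cv2.imread("pics/scene0.png")
zoom(a,(165,115,355,225),4,"pics/tz.png");zoom(b,(150,145,330,275),4,"pics/sz.png")
for s in slugs("top",a,(206,140,350,222)):print(np.round(s,2),atz("top",s[:2],80).round(1))
for s in slugs("scene",b,(150,170,290,235)):print(np.round(s,2),atz("scene",s[:2],80).round(1))
E
```

```text
[222.94 174.13  71.    -1.03] [587.1 106.8  80. ]
[293.92 171.74  46.    -1.47] [ 591.4 -150.1   80. ]
[262.99 186.7   70.     1.04] [538.4 -36.9  80. ]
[2.1775e+02 1.8221e+02 6.9000e+01 1.0000e-01] [ 590.2 -156.    80. ]
[2.5395e+02 2.0844e+02 1.5120e+03 3.5000e-01] [566.   36.7  80. ]
```

View pics/tz.png

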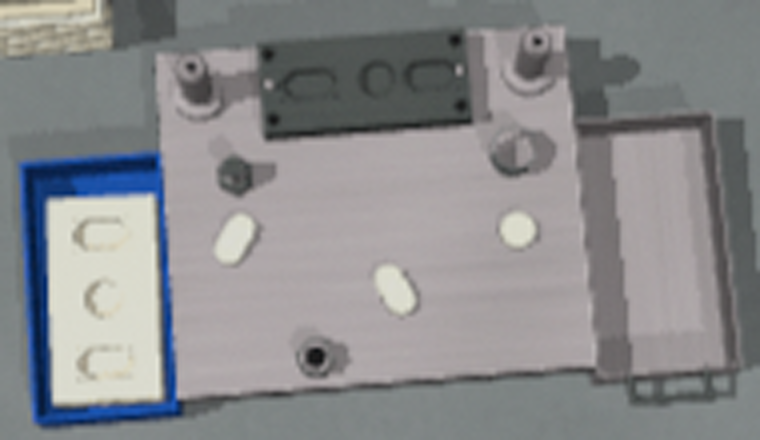

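View pics/sz.png

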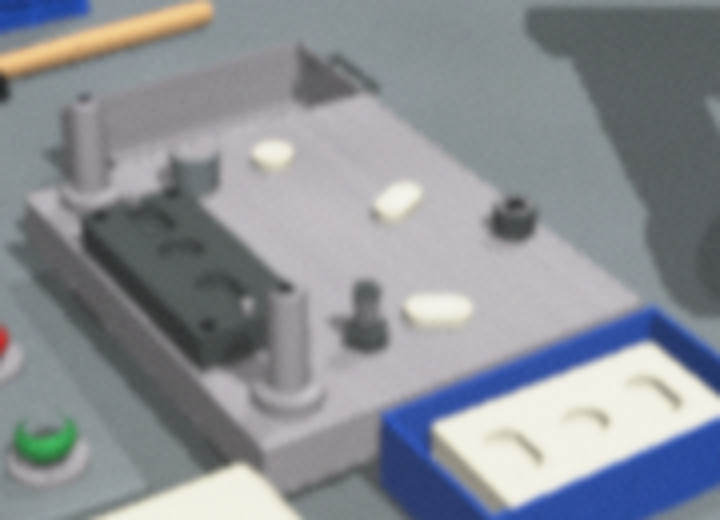

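Zoomed top view: shoe corners at about (156,52), (566,28), (597,368) and (176,400), bolt base (235,182), tin (515,153), nut (317,357). Slugs are at (236,239), (396,290) and (518,229). Zoomed scene view: corners at (265,440), (640,305), (30,200) and (370,95), and the same slugs at (437,310), (398,201) and (272,155). Next I'll triangulate and fit the shoe.

Run:
```python
from h import *
from scipy.optimize import least_squares
T=lambda p:(np.array(p,float)+.5)/4-.5+[165,115]
S=lambda p:(np.array(p,float)+.5)/4-.5+[150,145]
L=np.array([[160,190],[160,-190],[-160,-190],[-160,190]],float)
t=T([(156,52),(566,28),(597,368),(176,400)]); s=S([(265,440),(30,200),(370,95),(640,305)])
def P(v):
    c,q=np.cos(v[2]),np.sin(v[2]); return np.c_[L@np.array([[c,q],[-q,c]])+v[:2],np.full(4,v[3])]
r=lambda v:np.r_[(proj("top",P(v))-t).ravel(),(proj("scene",P(v))-s).ravel()]
f=least_squares(r,[600,0,0,70],loss="soft_l1");print(f.x.round(3),f.fun.round(1))
v=f.x
def loc(p): c,q=np.cos(v[2]),np.sin(v[2]); return np.array([[c,q],[-q,c]])@(np.array(p[:2])-v[:2])
for n,a,b in [("longL",(236,239),(437,309)),("longM",(396,289),(398,201)),("round",(518,229),(272,155)),("nuttop",(317,356),(515,205)),("boltbase",(235,184),(366,340)),("tintop",(515,148),(195,156)),("tinbase",(515,158),(195,183))]:
    p,e=tri(T(a),S(b)); print(n,p.round(1),"gap",e.round(1),"local",loc(p).round(1))
for n,a in[("longL ends",(222,260)),("",(251,217)),("longM ends",(383,268)),("",(409,312))]:
    p=atz("top",T(a),80);print(n,p.round(1),loc(p).round(1))
```

```text
[ 6.13699e+02 -2.15930e+01  5.20000e-02  6.83410e+01] [ 0.2  0.5  0.1 -0.2  0.2  0.1  0.  -0.5 -0.2  3.2 -0.4 -0.8  0.  -0.1
  1.4 -0.2]
longL [587.4 103.7  78.7] gap 2.4 local [-19.8 126.5]
longM [538.4 -39.5  78.4] gap 1.0 local [-76.1 -14. ]
round [ 592.  -151.5   78.2] gap 1.8 local [ -28.4 -128.6]
nuttop [476.5  32.4  94.8] gap 0.8 local [-134.2   61. ]
boltbase [642.5 103.2  69.8] gap 7.6 local [ 35.3 123.2]
tintop [ 661.7 -148.8   98.6] gap 0.2 local [  41.3 -129.5]
tinbase [ 660.3 -151.8   71.3] gap 3.0 local [  39.8 -132.5]
longL ends [567.  117.1  80. ] [-39.4 140.9]
 [606.2  90.6  80. ] [ -1.7 112.4]
longM ends [557.2 -27.9  80. ] [-56.8  -3.3]
 [516.6 -50.4  80. ] [-98.5 -23.7]
```

```bash
cat >> h.py <<'E'
V=(613.7,-21.6,0.052)
def W(x,y,z):
    c,s=np.cos(V[2]),np.sin(V[2]); return [V[0]+c*x-s*y,V[1]+s*x+c*y,z]
def st(tag=""):
    s=bot.get_state(); print(tag,round(s["t"],1),np.round(s["tcp_pos"],1),np.round(s["contact_force"],1),round(s["opening"],2),np.round(s["qpos"],2))
E
python3 - <<'E'
from h import *
print(bot.get_state()["orientation"])
for yaw in (np.pi/2+V[2],-np.pi/2+V[2]):
    for p in [(-28,-85,130),(-28,-215,73),(-20,167,73),(-76,-215,73)]:
        q=solve_ik(W(*p),[np.pi,0,yaw]); print(yaw, None if q is None else np.round(q,2))
E
```

```text
[-3.13999671e+00 -2.00972658e-04  2.75080395e+00]
1.6227963267948966 [-0.3   0.5  -0.2   0.87  0.    1.21]
1.6227963267948966 [-0.49  0.63 -0.13  0.81  0.    1.02]
1.6227963267948966 [ 0.12  0.56 -0.25  0.75  0.    1.64]
1.6227963267948966 [-0.54  0.56 -0.26  0.75  0.    0.98]
-1.5187963267948965 [-0.3   0.5  -0.2   0.87  0.   -1.93]
-1.5187963267948965 [-0.49  0.63 -0.13  0.81  0.   -2.12]
-1.5187963267948965 [ 0.12  0.56 -0.25  0.75  0.   -1.5 ]
-1.5187963267948965 [-0.54  0.56 -0.26  0.75  0.   -2.16]
```

Run:
```python
from h import *
O=[np.pi,0,np.pi/2+V[2]]
bot.grip(0.22)
bot.move_ptp(W(-28,-85,200),O); st("above")
bot.movel(W(-28,-85,95),max_speed=120)
hit=bot.movel(W(-28,-85,60),max_speed=12,threshold=4); st(f"hit {hit}")
z=bot.get_state()["tcp_pos"][2]
bot.movel(W(-28,-85,z+3),max_speed=20); st("up")
zoom(imaging.capture("scene"),(150,105,330,235),4,"pics/s1.png")
```

```text
above 3.3 [ 590.3 -107.   200.1] [-0.7  0.4  0. ] 0.22 [-0.3   0.44 -0.1   1.03  0.    1.21]
hit True 6.2 [ 590.2 -108.    70.3] [-1.  -0.5  5. ] 0.22 [-0.3   0.56 -0.26  0.74 -0.    1.21]
up 6.6 [ 590.1 -107.9   73.2] [ 0.2 -0.3 -0.7] 0.22 [-0.3   0.56 -0.26  0.75  0.    1.21]
```

View pics/s1.png

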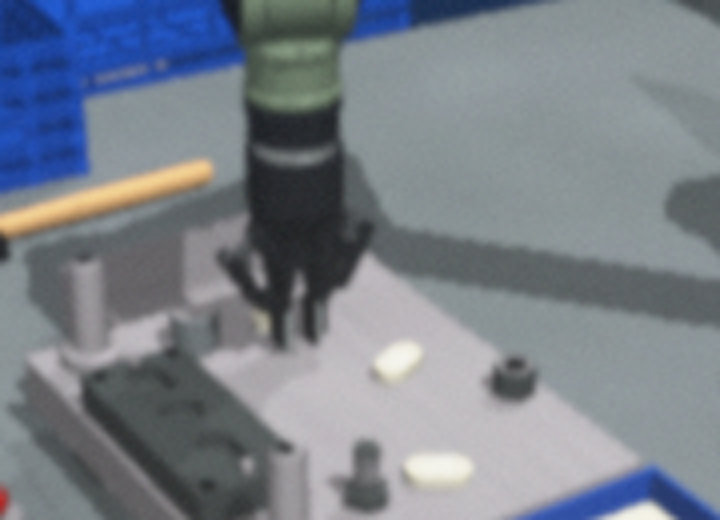

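The picture shows the fork standing on the robot's side of the round slug, which is at about (260,320). The tips are clear of the tin, and contact was at z 70.3, which matches the shoe top. Now I'll sweep the round slug and then the middle oblong one.

Run:
```python
from h import *
bot.movel(W(-32,-170,73),max_speed=80); st("a")
bot.movel(W(-34,-222,73),max_speed=70); st("b")
bot.movel(W(-34,-215,130),max_speed=150)
bot.movel(W(-76,30,130),max_speed=250); st("c")
a=imaging.capture("top"); zoom(a,(165,115,355,225),4,"pics/t2.png")
for s in slugs("top",a,(206,140,355,222)):print(np.round(s,2),atz("top",s[:2],80).round(1))
```

```text
a 7.8 [ 590.5 -192.5   72.9] [-0.1 -0.3 -0.2] 0.22 [-0.43  0.59 -0.2   0.78 -0.    1.08]
b 8.7 [ 591.1 -244.8   72.9] [ 0.1  0.4 -0.1] 0.22 [-0.51  0.63 -0.14  0.81 -0.    1.01]
c 10.4 [536.6   3.6 129.8] [-0.1 -0.2 -0.6] 0.22 [-0.13  0.39 -0.37  0.81 -0.    1.39]
[222.79 174.24  77.    -1.02] [586.7 107.4  80. ]
```

View pics/t2.png

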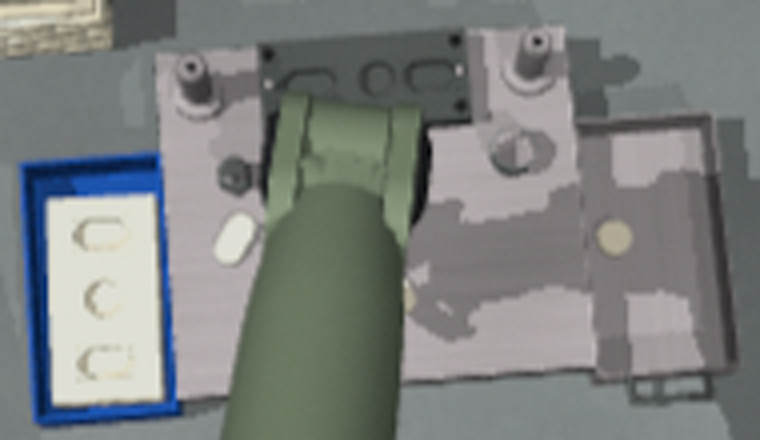

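The round slug lies flat in the pan at (615,238), and the tin hasn't moved. Now the middle one.

Run:
```python
from h import *
bot.movel(W(-76,30,73),max_speed=80)
bot.movel(W(-74,-160,73),max_speed=80); st("a")
bot.movel(W(-72,-225,73),max_speed=70); st("b")
bot.movel(W(-72,-215,135),max_speed=150)
bot.movel(W(-22,168,135),max_speed=250); st("c")
a=imaging.capture("top"); zoom(a,(165,115,355,225),4,"pics/t3.png")
```

```text
a 13.8 [ 548.1 -185.    73. ] [ 0.  -0.3 -0.4] 0.22 [-0.45  0.53 -0.32  0.72 -0.    1.07]
b 14.9 [ 553.4 -249.6   72.9] [-0.2  0.3 -0. ] 0.22 [-0.55  0.57 -0.24  0.76 -0.    0.97]
c 17.2 [583.  144.  134.9] [ 0.1 -0.5  0.3] 0.22 [ 0.12  0.5  -0.19  0.89  0.    1.64]
```

View pics/t3.png

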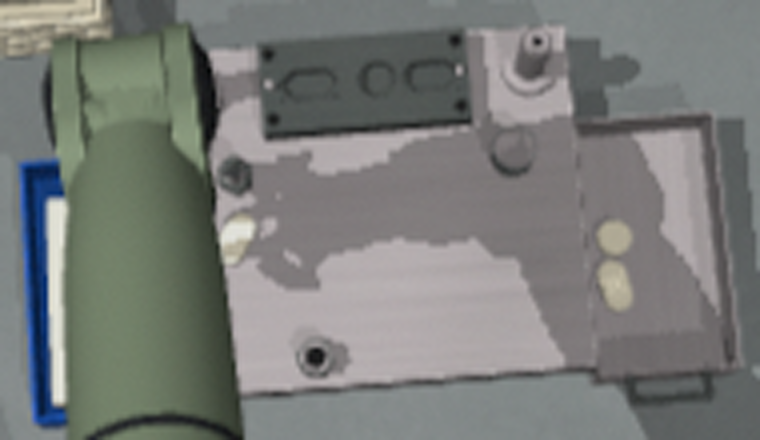

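Both slugs are flat in the pan, at (615,238) and (615,285). The tin, bolt and nut are in place. Now the last one, drawing slightly away from the bolt and tin.

Run:
```python
from h import *
bot.movel(W(-22,168,73),max_speed=80); st("0")
bot.movel(W(-26,100,73),max_speed=60); st("1")
bot.movel(W(-45,-40,73),max_speed=80); st("2")
bot.movel(W(-50,-170,73),max_speed=80); st("a")
bot.movel(W(-50,-228,73),max_speed=70); st("b")
bot.movel(W(-50,-215,140),max_speed=150)
bot.movel(W(-150,100,220),max_speed=250); st("c")
a=imaging.capture("top"); zoom(a,(165,115,355,225),4,"pics/t4.png")
```

```text
0 18.1 [583.4 145.1  73.4] [-0.   0.2  0.2] 0.22 [ 0.12  0.56 -0.26  0.75  0.    1.64]
1 19.4 [582.5  77.2  73. ] [0.6 0.7 0.6] 0.22 [ 0.01  0.54 -0.29  0.74  0.    1.52]
2 21.3 [570.8 -63.5  73. ] [ 0.1 -0.1 -0. ] 0.22 [-0.24  0.52 -0.33  0.72  0.    1.28]
a 23.1 [ 572.6 -193.5   73. ] [-0.4  0.3 -0.4] 0.22 [-0.45  0.57 -0.25  0.76 -0.    1.07]
b 24.1 [ 575.4 -251.5   72.9] [-0.7  0.8  0.2] 0.22 [-0.53  0.61 -0.18  0.79 -0.    0.99]
c 26.2 [458.8  69.8 219.7] [-0.2  0.3  0.6] 0.22 [-0.01  0.18 -0.42  0.97  0.    1.51]
```

View pics/t4.png

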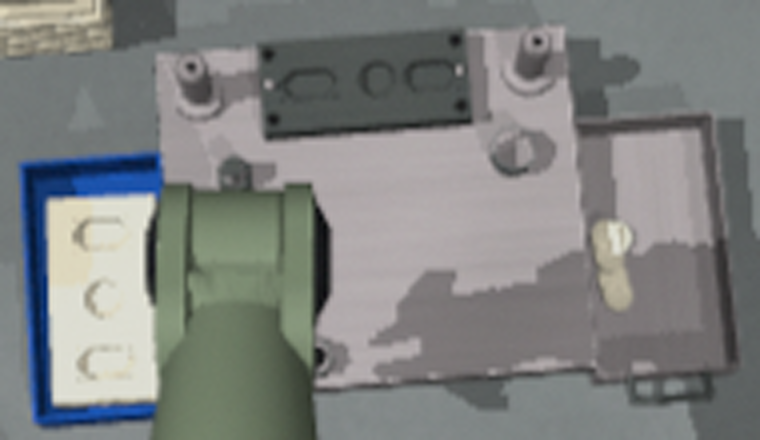

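The shoe is clear and the third slug lies across the other two at about (608,243). I'll check how high it sits and whether it's at rest.

Run:
```python
from h import *
a=imaging.capture("top"); bot.dwell(.5); b=imaging.capture("top"); s=imaging.capture("scene")
print(np.abs(a.astype(int)-b)[140:215,308:350].max())
A=cv2.resize(b[140:215,305:355],None,fx=8,fy=8,interpolation=cv2.INTER_CUBIC);B=cv2.resize(s[145:220,160:260],(400*2//2,600*300//600),interpolation=cv2.INTER_CUBIC)
B=cv2.copyMakeBorder(B,0,300,0,0,cv2.BORDER_CONSTANT);cv2.imwrite("pics/end.png",np.hstack([A,B]))
for z in(10,30,55):
    for y in(-193,): print(z,((proj("top",W(-50,y,z))-[305,140]+.5)*8-.5).round())
```

```text
25
10 [ 45. 322.]
30 [ 50. 314.]
55 [ 57. 304.]
```

View pics/end.png

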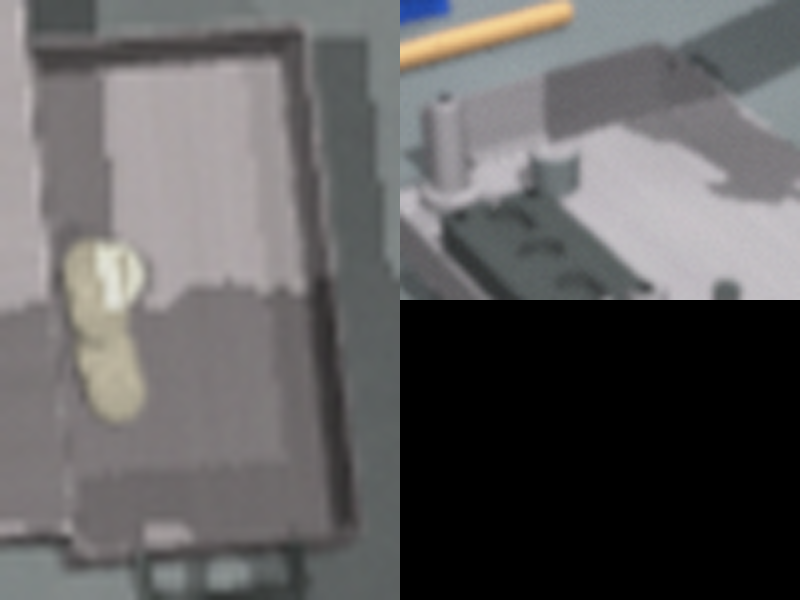

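In the left half of the picture, all three slugs are inside the pan walls at about (105,275) and (112,375), resting low. In the scene view they are hidden behind the shoe, so they are below its top. The shoe is clear and the tin is in place.

```bash
python3 -c "
from bench import bot
print(bot.sign_off())"
```

```text
the job is handed in; nothing more can be done
None
```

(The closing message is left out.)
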